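# Hang birdhouses on the drying carrier, log the batch and send it to the drying station

## Task

Bring the empty carrier to the loading station (yellow plate) so that it clicks into the notch, and there hang every birdhouse by the eye of its metal hanger on a peg of its own, pushed in past the peg's drop flap so that the flap falls back down behind the eye. When all of them hang, slide the loaded carrier on to the drying station (blue plate) and leave it clicked into that notch. To log the batch, at any time turn the blue drum so that its white patch faces straight at the scanner block, and leave everything else on the bench undisturbed.

Things in the scene. Friction and masses are not known exactly. Their poses are not given: they have to be found in the camera images.
- tab_a (a point): Grip tab of birdhouse a (green gable roof; may be absent): 60x60 mm wooden box, 198 mm tall in all, about 0.28 kg, standing on the bench; a flat metal hanger plate 12 mm thick (along x) rises from the ridge at 86 mm. Its top is the tab, 36 mm wide (y), 152 to 198 mm above the underside; this point is its centre at 175 mm. z up; both faces alike. Fingertips over 30 mm below this point would foul the peg.
- eye_a (a point): Centre of the eye of birdhouse a: a window through the hanger plate along x, 34 mm wide (y) and 32 mm high (z), 128 mm above the underside and 47 mm below the tab's centre. The bar under the window is 8 mm high, the bar above it joins the tab. Same axes as the tab.
- tab_b (a point): Grip tab of birdhouse b (blue gable roof; may be absent): 60x60 mm wooden box, 198 mm tall in all, about 0.28 kg, standing on the bench; a flat metal hanger plate 12 mm thick (along x) rises from the ridge at 86 mm. Its top is the tab, 36 mm wide (y), 152 to 198 mm above the underside; this point is its centre at 175 mm. z up; both faces alike. Fingertips over 30 mm below this point would foul the peg.
- eye_b (a point): Centre of the eye of birdhouse b: a window through the hanger plate along x, 34 mm wide (y) and 32 mm high (z), 128 mm above the underside and 47 mm below the tab's centre. The bar under the window is 8 mm high, the bar above it joins the tab. Same axes as the tab.
- tab_c (a point): Grip tab of birdhouse c (red gable roof; may be absent): 60x60 mm wooden box, 198 mm tall in all, about 0.28 kg, standing on the bench; a flat metal hanger plate 12 mm thick (along x) rises from the ridge at 86 mm. Its top is the tab, 36 mm wide (y), 152 to 198 mm above the underside; this point is its centre at 175 mm. z up; both faces alike. Fingertips over 30 mm below this point would foul the peg.
- eye_c (a point): Centre of the eye of birdhouse c: a window through the hanger plate along x, 34 mm wide (y) and 32 mm high (z), 128 mm above the underside and 47 mm below the tab's centre. The bar under the window is 8 mm high, the bar above it joins the tab. Same axes as the tab.
- peg_1 (a point): On the axis of the carrier's left peg, 38 mm before the wooden beam: level 10 mm rod, 200 mm up, pegs 95 mm apart. x along the peg towards the beam, y left, z up. From here: free end x=-54 mm, flap pivot -44, collar (24 mm dia) from +18. Push a centred eye to x=0..8 (flap drops past -8), then lower; hung, its centre is 11 mm under the axis at x=-35..12. Beam top is 8 mm above the axis.
- flap_1 (a joint): Drop flap in the nose of the left peg, rad: 0 hanging straight down (35 mm below the axis, brass, orange weight 14 mm wide), grows to 1.45 as its lower end swings in towards the beam. It turns only inwards: a plate pushed on lifts it with the bar under its eye, and it falls by itself once the bar has passed and then bars the way out.
- peg_2 (a point): On the axis of the carrier's middle peg, 38 mm before the wooden beam: level 10 mm rod, 200 mm up, pegs 95 mm apart. x along the peg towards the beam, y left, z up. From here: free end x=-54 mm, flap pivot -44, collar (24 mm dia) from +18. Push a centred eye to x=0..8 (flap drops past -8), then lower; hung, its centre is 11 mm under the axis at x=-35..12. Beam top is 8 mm above the axis.
- flap_2 (a joint): Drop flap in the nose of the middle peg, rad: 0 hanging straight down (35 mm below the axis, brass, orange weight 14 mm wide), grows to 1.45 as its lower end swings in towards the beam. It turns only inwards: a plate pushed on lifts it with the bar under its eye, and it falls by itself once the bar has passed and then bars the way out.
- peg_3 (a point): On the axis of the carrier's right peg, 38 mm before the wooden beam: level 10 mm rod, 200 mm up, pegs 95 mm apart. x along the peg towards the beam, y left, z up. From here: free end x=-54 mm, flap pivot -44, collar (24 mm dia) from +18. Push a centred eye to x=0..8 (flap drops past -8), then lower; hung, its centre is 11 mm under the axis at x=-35..12. Beam top is 8 mm above the axis.
- flap_3 (a joint): Drop flap in the nose of the right peg, rad: 0 hanging straight down (35 mm below the axis, brass, orange weight 14 mm wide), grows to 1.45 as its lower end swings in towards the beam. It turns only inwards: a plate pushed on lifts it with the bar under its eye, and it falls by itself once the bar has passed and then bars the way out.
- carrier (a joint): Slide of the carrier on its rail, m: grows as it goes to the robot's right (-y of the pegs). Starts at 0 to 0.05. A spring plunger under the red pointer clicks into the loading notch (yellow plate) at 0.090 and the drying notch (blue plate) at 0.200; end stop 0.215. It takes 1 to 2 N, in and out of a notch about 6 to 8 N; within 3 mm of a notch it centres itself when let go.
- carrier_handle (a point): Centre of the carrier's upright red handle, a round grip of 24 mm diameter and 66 mm height, 255 mm above the bench, behind the beam (34 mm behind its face) half-way between the left and middle pegs. y is the line of the slide (plus = left, against the joint), x away from the robot. Hung birdhouses reach up to 259 mm in front of the beam.
- drum (a joint): Turn of the batch drum about its upright axis, rad: 0 when the middle of its white patch faces straight at the scanner block (black, 36x60x66 mm, on the far side of the drum at the right end of the rail), positive counter-clockwise from above; starts at 0.9 to 2.7, limits -3 and 3. Stays where it is left; turning takes about 0.03 N m.
- drum_grip (a point): Point on the axis of the blue batch drum, an upright cylinder of 48 mm diameter, 58 mm tall, top at 79 mm above the bench; this point is 60 mm above the bench, 19 mm below the top. It turns in place on a stand 20 mm high. x points to the middle of the white patch (a white line on top points there too), z up. The scanner's face is 70 mm from the axis, 46 mm from the drum's side.
- sanding_block: Bystander: cork sanding block, 62x112x32 mm, lying flat; origin at its underside. Leave alone.
- masking_tape: Bystander: flat roll of masking tape, 100 mm across, 25 mm high; origin at its underside. Leave alone.
There are look-alikes about, which are no part of the job. What is shaped like the part that bears tab_c but purple is not meant.

How it is judged:
On the way, in this order (a step that is already met when the one before it is completed fails the run):
1. the carrier stands clicked in at the loading station (value of joint carrier between 0.084 and 0.096 m), for 0.3 s.
2. every birdhouse hangs on a peg behind its fallen flap, the carrier still at the loading station (all of step 1 and ((x of eye_a in the frame of peg_1 between -0.038 and 0.02 m and y of eye_a in the frame of peg_1 between -0.016 and 0.016 m and z of eye_a in the frame of peg_1 between -0.02 and -0.005 m and value of joint flap_1 below 0.25 rad) or (x of eye_a in the frame of peg_2 between -0.038 and 0.02 m and y of eye_a in the frame of peg_2 between -0.016 and 0.016 m and z of eye_a in the frame of peg_2 between -0.02 and -0.005 m and value of joint flap_2 below 0.25 rad) or (x of eye_a in the frame of peg_3 between -0.038 and 0.02 m and y of eye_a in the frame of peg_3 between -0.016 and 0.016 m and z of eye_a in the frame of peg_3 between -0.02 and -0.005 m and value of joint flap_3 below 0.25 rad)) and ((x of eye_b in the frame of peg_1 between -0.038 and 0.02 m and y of eye_b in the frame of peg_1 between -0.016 and 0.016 m and z of eye_b in the frame of peg_1 between -0.02 and -0.005 m and value of joint flap_1 below 0.25 rad) or (x of eye_b in the frame of peg_2 between -0.038 and 0.02 m and y of eye_b in the frame of peg_2 between -0.016 and 0.016 m and z of eye_b in the frame of peg_2 between -0.02 and -0.005 m and value of joint flap_2 below 0.25 rad) or (x of eye_b in the frame of peg_3 between -0.038 and 0.02 m and y of eye_b in the frame of peg_3 between -0.016 and 0.016 m and z of eye_b in the frame of peg_3 between -0.02 and -0.005 m and value of joint flap_3 below 0.25 rad)) and ((x of eye_c in the frame of peg_1 between -0.038 and 0.02 m and y of eye_c in the frame of peg_1 between -0.016 and 0.016 m and z of eye_c in the frame of peg_1 between -0.02 and -0.005 m and value of joint flap_1 below 0.25 rad) or (x of eye_c in the frame of peg_2 between -0.038 and 0.02 m and y of eye_c in the frame of peg_2 between -0.016 and 0.016 m and z of eye_c in the frame of peg_2 between -0.02 and -0.005 m and value of joint flap_2 below 0.25 rad) or (x of eye_c in the frame of peg_3 between -0.038 and 0.02 m and y of eye_c in the frame of peg_3 between -0.016 and 0.016 m and z of eye_c in the frame of peg_3 between -0.02 and -0.005 m and value of joint flap_3 below 0.25 rad))), for 0.3 s.
At the end, for the whole second after the job is handed in: Drum mark facing the scanner (joint within 0.15 rad of 0); carrier in the drying notch (slide 0.200 within 6 mm); every birdhouse present hangs free on a peg: eye centre 5 to 20 mm below the peg axis, within 16 mm sideways, between flap and collar, and that flap down (within 0.25 rad) (value of joint carrier between 0.194 and 0.206 m and value of joint drum between -0.15 and 0.15 rad and ((x of eye_a in the frame of peg_1 between -0.038 and 0.02 m and y of eye_a in the frame of peg_1 between -0.016 and 0.016 m and z of eye_a in the frame of peg_1 between -0.02 and -0.005 m and value of joint flap_1 below 0.25 rad) or (x of eye_a in the frame of peg_2 between -0.038 and 0.02 m and y of eye_a in the frame of peg_2 between -0.016 and 0.016 m and z of eye_a in the frame of peg_2 between -0.02 and -0.005 m and value of joint flap_2 below 0.25 rad) or (x of eye_a in the frame of peg_3 between -0.038 and 0.02 m and y of eye_a in the frame of peg_3 between -0.016 and 0.016 m and z of eye_a in the frame of peg_3 between -0.02 and -0.005 m and value of joint flap_3 below 0.25 rad)) and ((x of eye_b in the frame of peg_1 between -0.038 and 0.02 m and y of eye_b in the frame of peg_1 between -0.016 and 0.016 m and z of eye_b in the frame of peg_1 between -0.02 and -0.005 m and value of joint flap_1 below 0.25 rad) or (x of eye_b in the frame of peg_2 between -0.038 and 0.02 m and y of eye_b in the frame of peg_2 between -0.016 and 0.016 m and z of eye_b in the frame of peg_2 between -0.02 and -0.005 m and value of joint flap_2 below 0.25 rad) or (x of eye_b in the frame of peg_3 between -0.038 and 0.02 m and y of eye_b in the frame of peg_3 between -0.016 and 0.016 m and z of eye_b in the frame of peg_3 between -0.02 and -0.005 m and value of joint flap_3 below 0.25 rad)) and ((x of eye_c in the frame of peg_1 between -0.038 and 0.02 m and y of eye_c in the frame of peg_1 between -0.016 and 0.016 m and z of eye_c in the frame of peg_1 between -0.02 and -0.005 m and value of joint flap_1 below 0.25 rad) or (x of eye_c in the frame of peg_2 between -0.038 and 0.02 m and y of eye_c in the frame of peg_2 between -0.016 and 0.016 m and z of eye_c in the frame of peg_2 between -0.02 and -0.005 m and value of joint flap_2 below 0.25 rad) or (x of eye_c in the frame of peg_3 between -0.038 and 0.02 m and y of eye_c in the frame of peg_3 between -0.016 and 0.016 m and z of eye_c in the frame of peg_3 between -0.02 and -0.005 m and value of joint flap_3 below 0.25 rad))); the robot touches nothing.
It fails at once if the sanding block is disturbed (shifted over 30 mm) (distance of sanding_block from where it was at the start of the episode above 0.03 m).
It fails at once if the masking tape is disturbed (shifted over 30 mm) (distance of masking_tape from where it was at the start of the episode above 0.03 m).
Of birdhouse_a, birdhouse_b, birdhouse_c only 2 to 3 are there at a start; the rules pass over those that are not, and their reading is None.
At some moment in a run one of birdhouse_a, birdhouse_b, birdhouse_c may be knocked a few centimetres aside while the robot is not near it.
It also fails if it takes over 200 s, if anything falls off the work surface, if the arm or the gripper's body presses on something with over 40 N, if the wrist force passes 120 N, or if a joint passes its speed limit or range.

## Robot

A 7-joint arm with a two-finger parallel gripper is mounted at the origin on the work surface; the furniture and walls round the work are solid. World frame = base frame: x ahead of the robot, y to its left, z up, the work surface at z = 0. Lengths are in m, angles in rad, forces in N, time in s.
With the tool pointing down it reaches from about 0.4 to 0.85 m from the base axis. Payload 6.9 kg.
Tool frame: the origin (TCP) lies midway between the tips of the shut fingers; the grasp point (between the pads) lies behind it (ctrl.pinch_z is the z of the grasp point in the tool frame, in m); z points along the fingers, y is the line along which they close (so a half turn about z gives the same grasp; the last joint's range is limited). The gripper opens to 85 mm and grips with 20 to 120 N. Pads are 22 mm wide; open, the fingers measure 114 mm over their backs; the gripper's body (76 mm by 85 mm) begins 54 mm behind the grasp point. The pads swing forward as they close: fully open they stand 13 mm farther back than shut.
Start: joints at [-1.079, 0.507, -0.238, 1.5, 0.126, 1.149, -0.155], TCP at [0.235, 0.579, 0.231] pointing down, gripper open.
Joint ranges: [-3.08, 3.08], [-0.24, 2.05], [-1.43, 1.35], [0, 2.5], [-1.52, 4.66], [0.17, 1.96], [-2.89, 2.89]. Speed limits (rad/s): [2.39, 2.39, 3.14, 3.14, 3.14, 3.14, 3.14].

## Interface

Orientations are given as a unit quaternion [w, x, y, z].
In Python, from station import ctrl, get_state, vision, ticket, models gives the robot as it stands. Calls block until the motion is done:
- ctrl.movep(position, orientation): joint-space move of the TCP to a pose.
- ctrl.movel(position, frame=None, max_speed=0.15): straight line of the TCP; frame=None keeps the orientation; max_speed is the mean speed in m/s.
- ctrl.set_joints(angles): joint-space move.
- ctrl.ungrasp() and ctrl.close_gripper(force=None): open the fingers fully, or close them until they stop; force is the grip in N (None keeps the last).
- ctrl.pause(seconds).
- ctrl.ik(position, orientation): joint angles nearest the present ones, or None.
- get_state(): the state.
- vision.grab_frame(name): name is "side" or "top" or "wrist"; returns (picture, depth): 400x640x3 uint8, blue, green, red; 400x640 float32, m along the optical axis (not along the pixel's ray), 0 where there is no reading.
- vision.camera_info(name): a dict with "mtx" (3x3 intrinsics, pixels), "dist_coeffs" ([k1, k2, p1, p2, k3] as OpenCV has them; the pictures are not rectified), "R" (3x3) and "t" (3): a world point X has camera coordinates R X + t; the wrist camera has in their place "hand_eye" (4x4, takes a point from camera to tool coordinates, whose origin is the TCP and whose axes are the flange's). Camera axes: x right, y down, z forward; pixel columns grow to the right and rows downward; lengths in m; the calibration is good to about 2 mm. A picture is of the moment at which its call begins: read the wrist's pose just before it. camera_info takes no time and is no camera call.
A pose or a line that the arm cannot do raises ctrl.Unreachable and nothing moves.
- ticket.close_job(): hands the job in; it is judged then, once.
Trained networks look in the newest picture that a camera, given by its name, has taken for a name from the list of things; names that differ only in an ending like _2 or _b are one class to them, and where a whole thing is asked for, a point or a joint stands for the part that bears it (a point fixed in the world has none). Each returns a list of dicts, best first, with "p" (0 to 1); they miss things now and then, are a little off and sometimes report something else, mostly with a low value. They report only what shows in the picture. A call takes as long as a camera call. They do not tell look-alikes from the thing itself.
- models.recognise(camera, target): "point" ([column, row] in pixels, amid what is visible of it).
- models.masks_of(camera, target): "mask" (400x640 bool, what is visible of it) and "point" ([column, row] in pixels, amid what is visible of it).
The state is a dict: "time": time; "qpos": joint angles; "qd": joint speeds; "tau": joint torques, N m; "tcp_pos": TCP position; "eef_rot": TCP orientation; "contact_force": force on the tool from outside, world axes, zero at the start; "wrist_torque": the same for the moment, N m; "width": finger opening in m; "gripper_force": force on a finger pad.
Only numpy, scipy, OpenCV 4.12 (cv2) and the standard library are available. Lean on these libraries where they do the work, as an engineer would, in place of code of your own. Each camera call takes 0.05 s, during which the arm holds its last target. There are 200 camera calls.

## Working session

There is one attempt and no reset: what is moved stays moved. The work goes in short steps, each a Python script; the robot and the scene stay as the last script left them, time stands still between calls to the robot, and variables do not carry over. Pictures are saved under pics/ and viewed, at most 14 in all, crops included, and the job is handed in when it is done.

```bash
mkdir -p pics; ls; cat > h.py <<'E'
import numpy as np, cv2
from station import ctrl, get_state, vision, ticket, models
from scipy.spatial.transform import Rotation as Ro
def q2R(q): return Ro.from_quat([q[1],q[2],q[3],q[0]]).as_matrix()
def pose():
    s=get_state(); return q2R(s['eef_rot']),np.array(s['tcp_pos'])
def grab(n):
    Rt=pose(); im,d=vision.grab_frame(n); c=vision.camera_info(n)
    if n=='wrist':
        H=np.array(c['hand_eye']); R=Rt[0]@H[:3,:3]; t=Rt[0]@H[:3,3]+Rt[1]   # cam->world
    else:
        R=np.array(c['R']).T; t=-R@np.array(c['t'])
    return im,d,(np.array(c['mtx']),np.array(c['dist_coeffs']),R,t)
def w(cam,uv,z):   # pixels+depth -> world
    K,D,R,t=cam; uv=np.asarray(uv,float).reshape(-1,1,2)
    n=cv2.undistortPoints(uv,K,D).reshape(-1,2)
    p=np.c_[n,np.ones(len(n))]*np.asarray(z).reshape(-1,1)
    return p@R.T+t
def onplane(cam,uv,h):
    K,D,R,t=cam; n=cv2.undistortPoints(np.asarray(uv,float).reshape(-1,1,2),K,D).reshape(-1,2)
    r=np.c_[n,np.ones(len(n))]@R.T
    return t+r*((h-t[2])/r[:,2:3])
def cloud(d,cam,m=None):
    v,u=np.nonzero((d>0)&(m if m is not None else True))
    return w(cam,np.c_[u,v],d[v,u]),np.c_[u,v]
def qdown(yaw):  # tool z down, tool y along world direction yaw+90deg.. tool x = (cos,sin)
    R=np.array([[np.cos(yaw),np.sin(yaw),0],[np.sin(yaw),-np.cos(yaw),0],[0,0,-1]])
    q=Ro.from_matrix(R).as_quat(); return [q[3],q[0],q[1],q[2]]
E
python3 - <<'E'
from h import *
for n in ['top','side','wrist']:
    im,d,cam=grab(n); cv2.imwrite(f'pics/{n}0.png',im); print(n,cam[3].round(3),cam[2][:,2].round(2))
    if n!='wrist':
      for t in ['tab_a','eye_a','peg_1','carrier_handle','drum_grip','sanding_block','masking_tape','flap_1']:
        for r in models.recognise(n,t):
            p=np.round(r['point']).astype(int); z=d[p[1],p[0]]
            print(t,round(r['p'],2),p,w(cam,p,z).round(3)[0])
s=get_state(); print(s['eef_rot'],s['time'],ctrl.pinch_z,s['width'],s['contact_force'])
E
```

```text
pics
top [0.29  0.026 1.363] [ 0.1   0.01 -1.  ]
tab_a 0.88 [253 218] [0.36  0.251 0.092]
tab_a 0.83 [219 250] [0.267 0.333 0.152]
tab_a 0.57 [206 173] [0.481 0.377 0.15 ]
eye_a 0.62 [219 244] [0.284 0.352 0.08 ]
eye_a 0.61 [258 217] [0.363 0.239 0.08 ]
eye_a 0.57 [210 173] [0.487 0.376 0.112]
eye_a 0.39 [309 155] [0.521 0.085 0.211]
peg_1 0.8 [309 158] [0.513 0.085 0.208]
carrier_handle 0.74 [326 215] [0.374 0.041 0.032]
carrier_handle 0.62 [309 161] [0.505 0.085 0.208]
carrier_handle 0.34 [369 215] [ 0.375 -0.089  0.019]
drum_grip 0.59 [441 186] [ 0.458 -0.296  0.082]
sanding_block 0.58 [325 217] [0.368 0.044 0.032]
masking_tape 0.86 [394 214] [ 0.378 -0.165  0.024]
masking_tape 0.52 [309 156] [0.518 0.085 0.211]
side [ 0.288 -0.766  0.655] [ 0.12  0.84 -0.52]
tab_a 0.91 [297 190] [0.357 0.222 0.073]
tab_a 0.9 [273 177] [0.284 0.329 0.065]
tab_a 0.88 [330 164] [0.483 0.372 0.083]
eye_a 0.91 [269 175] [0.272 0.33  0.073]
eye_a 0.78 [328 167] [0.443 0.172 0.175]
eye_a 0.75 [298 188] [0.36  0.225 0.078]
peg_1 0.85 [362 195] [ 0.499 -0.017  0.192]
carrier_handle 0.73 [362 198] [0.538 0.121 0.096]
carrier_handle 0.54 [297 191] [0.357 0.222 0.07 ]
drum_grip 0.91 [364 334] [ 0.443 -0.323  0.072]
sanding_block 0.65 [309 240] [0.374 0.022 0.032]
masking_tape 0.63 [315 291] [ 0.373 -0.134 -0.001]
wrist [0.157 0.611 0.374] [ 0.3  -0.12 -0.95]
[-5.12998709e-06  1.91682256e-01  9.81457035e-01 -3.11420420e-05] 0.95 -0.0187 0.08570520991394627 [ 0.25795722 -0.16004254  0.06650917]
```

View pics/top0.png

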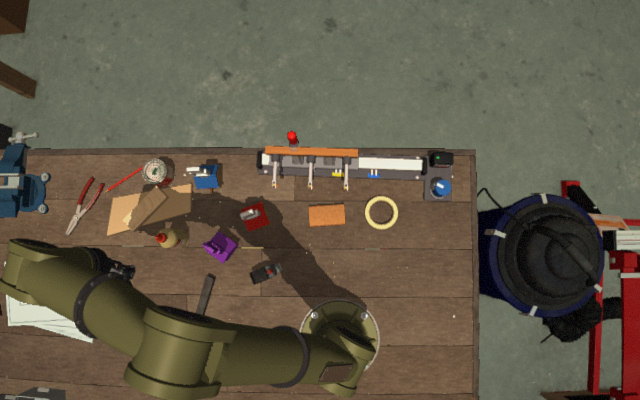

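View pics/side0.png

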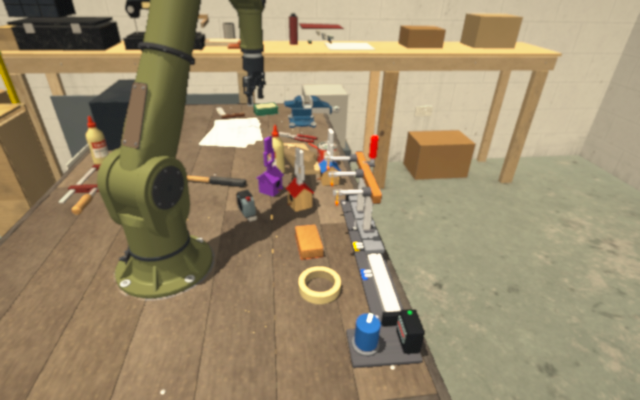

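Top view: blue house about (205,175), red about (255,215), purple look-alike (219,247), drum (441,186), handle (292,137), with yellow (337,172) and blue (373,174) plates. No green house is visible, though the arm may hide one. Next I'll take a near look from the wrist.

```bash
python3 - <<'E'
from h import *
ctrl.movep([0.38,0.10,0.40],qdown(np.pi)); 
im,d,cam=grab('wrist'); cv2.imwrite('pics/w1.png',im); np.savez('w1.npz',im=im,d=d,K=cam[0],D=cam[1],R=cam[2],t=cam[3])
print(cam[3],cam[2][:,2])
P,uv=cloud(d,cam); hsv=cv2.cvtColor(im,cv2.COLOR_BGR2HSV)
def col(lo,hi,zlo,zhi,name):
    m=np.all((hsv>=lo)&(hsv<=hi),axis=2)[uv[:,1],uv[:,0]]&(P[:,2]>zlo)&(P[:,2]<zhi); Q=P[m]
    if len(Q): print(name,len(Q),uv[m].mean(0).round(),np.percentile(Q,[2,50,98],axis=0).round(4).tolist())
col((0,170,80),(6,255,255),.2,.3,'handle')
col((0,170,80),(6,255,255),.0,.12,'lowred')
col((22,120,100),(32,255,255),-.01,.06,'yellow')
col((105,150,80),(125,255,255),-.01,.06,'blue')
col((0,0,0),(180,255,255),.195,.215,'peg lvl')
im,d,cam=grab('top'); cv2.imwrite('pics/t1.png',cv2.resize(im[110:290,60:480],None,fx=1.9,fy=1.9,interpolation=cv2.INTER_CUBIC))
E
```

```text
[0.29565396 0.10084904 0.54209762] [ 3.25722169e-01  4.17191914e-04 -9.45465438e-01]
handle 341 [345. 330.] [[0.5457, 0.1176, 0.2654], [0.5507, 0.1282, 0.2829], [0.5631, 0.137, 0.2876]]
lowred 1883 [461. 147.] [[0.2065, 0.2015, 0.0046], [0.357, 0.2568, 0.0661], [0.4891, 0.7143, 0.0889]]
yellow 111 [291. 177.] [[0.3431, -0.0107, 0.0124], [0.4976, 0.0203, 0.0155], [0.5089, 0.0896, 0.0333]]
blue 281 [166. 189.] [[0.4318, -0.3021, 0.0133], [0.4419, -0.2825, 0.0385], [0.5023, 0.3845, 0.0598]]
peg lvl 5207 [347. 246.] [[0.2705, -0.0131, 0.1958], [0.5208, 0.1178, 0.2056], [0.5505, 0.3986, 0.2111]]
```

View pics/w1.png

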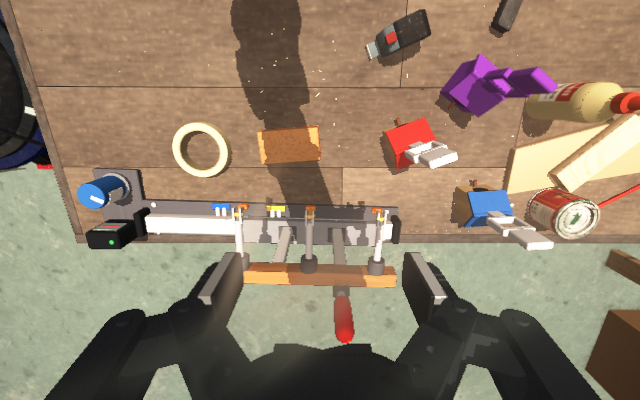

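View pics/t1.png

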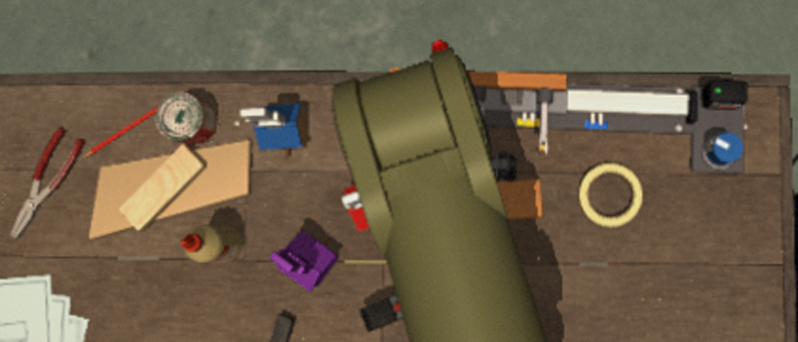

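Wrist view: red house (412,142), purple look-alike (480,83), blue (490,207), handle (343,320), with pegs at columns 240/310/378 and yellow (275,210) and blue (222,209) plates. There is no green house. I'll crop in close on the carrier and the houses.

```bash
python3 - <<'E'
from h import *
z=np.load('w1.npz'); im,d=z['im'],z['d']; cam=(z['K'],z['D'],z['R'],z['t'])
a=cv2.resize(im[190:300,200:420],None,fx=3.6,fy=3.6,interpolation=cv2.INTER_CUBIC)
cv2.imwrite('pics/c1.png',a)
P,uv=cloud(d,cam); hsv=cv2.cvtColor(im,cv2.COLOR_BGR2HSV)[uv[:,1],uv[:,0]]
# tabs: high points
for nm,(x0,y0) in dict(red=(.36,.24),blue=(.487,.375),purple=(.275,.345)).items():
    m=(np.hypot(P[:,0]-x0,P[:,1]-y0)<.08)&(P[:,2]>.185)&(P[:,2]<.205); Q=P[m]
    if len(Q)>5:
        r=cv2.minAreaRect((Q[:,:2]*1000).astype(np.float32)); print(nm,len(Q),uv[m].mean(0),Q[:,2].mean().round(4),r)
m=(P[:,2]>.19)&(P[:,2]<.212)&(P[:,1]<.25)&(P[:,0]>.44); Q=P[m]
for y in np.arange(-.04,.22,.01):
    k=Q[(abs(Q[:,1]-y)<.005)&(Q[:,0]<.50)]
    if len(k): print(round(y,2),len(k),k[:,0].min().round(3),k[:,1].mean().round(4),k[:,2].max().round(3))
b=Q[(Q[:,0]>.515)]; print('beam',np.percentile(b,[1,50,99],axis=0).round(4).tolist())
E
```

```text
red 344 [441.61046512 159.34593023] 0.1955 ((366.5938415527344, 251.593017578125), (12.406261444091797, 35.45668411254883), 18.546001434326172)
blue 322 [537.06832298 243.39751553] 0.1944 ((485.2170104980469, 401.1116943359375), (12.515645027160645, 35.746002197265625), 4.984149932861328)
purple 511 [540.37181996  79.98630137] 0.195 ((274.6518249511719, 351.6719665527344), (35.92627716064453, 12.676691055297852), 56.38528060913086)
-0.02 20 0.441 -0.0156 0.206
-0.01 288 0.44 -0.0098 0.21
0.0 10 0.444 -0.0041 0.207
0.08 199 0.44 0.0818 0.206
0.09 96 0.44 0.087 0.206
0.17 90 0.441 0.1738 0.206
0.18 238 0.44 0.1791 0.207
0.19 1 0.446 0.1856 0.201
beam [[0.5163, -0.006, 0.1907], [0.5288, 0.1051, 0.2073], [0.557, 0.2028, 0.2112]]
```

View pics/c1.png

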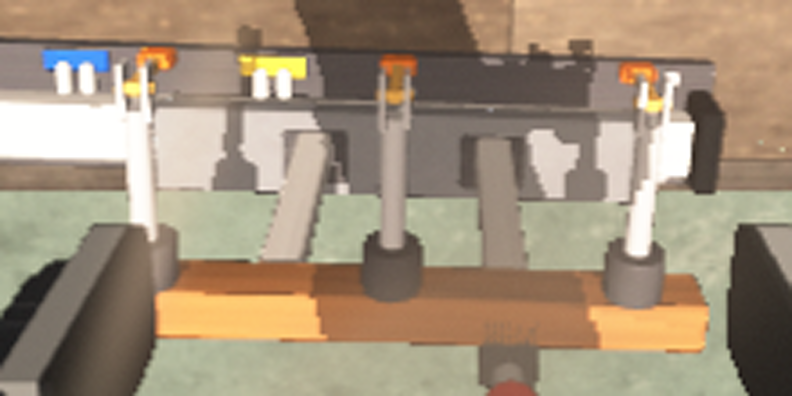

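```bash
python3 - <<'E'
from h import *
z=np.load('w1.npz'); im,d=z['im'],z['d']; cam=(z['K'],z['D'],z['R'],z['t'])
hsv=cv2.cvtColor(im,cv2.COLOR_BGR2HSV)
def plate(lo,hi,u0,u1):
    m=np.all((hsv>=lo)&(hsv<=hi),axis=2); m[:,:u0]=0; m[:,u1:]=0; m[:200]=0; m[216:]=0
    P,_=cloud(d,cam,m); print(np.percentile(P,[5,50,95],axis=0).round(4).tolist()); return (np.percentile(P[:,1],3)+np.percentile(P[:,1],97))/2
yy=plate((22,150,120),(32,255,255),262,290); yb=plate((100,150,100),(125,255,255),208,234); print(yy,yb,yy-yb)
q=qdown(np.pi)
ctrl.movep([0.565,0.129,0.34],q); ctrl.movel([0.565,0.129,0.245],max_speed=.1)
ctrl.close_gripper(40); s=get_state(); print(s['tcp_pos'],s['width'],s['contact_force'],s['time'])
im,d,c=grab('wrist'); cv2.imwrite('pics/w2.png',im)
E
```

```text
[[0.4973, -0.0065, 0.0129], [0.5012, 0.0103, 0.0146], [0.5067, 0.024, 0.0159]]
[[0.4934, -0.1186, 0.0133], [0.497, -0.1022, 0.0147], [0.5025, -0.087, 0.0161]]
0.0079838688577764 -0.10283578095720017 0.11081964981497656
[0.56510834 0.12889917 0.24530333] 0.022654179619126073 [ 0.34775748 -0.41061143  3.43649267] 5.4583
```

View pics/w2.png

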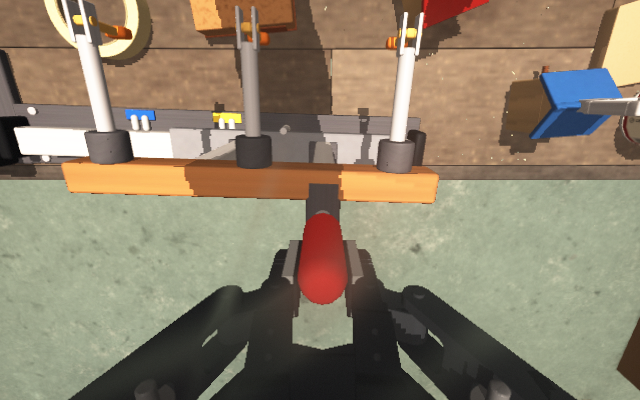

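The handle is held at (322,270). I'll slide about 73 mm towards yellow and feel for the notch.

```bash
python3 - <<'E'
from h import *
p=np.array([0.565,0.129,0.245])
ctrl.movel(p-[0,.05,0],max_speed=.06)
for dy in np.arange(.053,.0861,.003):
    ctrl.movel(p-[0,dy,0],max_speed=.03); ctrl.pause(.15); s=get_state(); print(round(dy,3),s['tcp_pos'].round(4) if hasattr(s['tcp_pos'],'round') else s['tcp_pos'],np.round(s['contact_force'],2))
E
```

```text
0.053 [0.5633 0.0751 0.2452] [-7.02  0.44  9.3 ]
0.056 [0.5633 0.0721 0.2452] [-7.44 -0.18  9.33]
0.059 [0.5632 0.0692 0.2452] [-8.06  0.32  8.03]
0.062 [0.5631 0.0662 0.2452] [-8.07  0.13  8.88]
0.065 [0.563  0.0647 0.2452] [-7.3   3.14  9.5 ]
0.068 [0.563  0.0644 0.2453] [-8.01  9.12  8.99]
0.071 [0.563  0.0641 0.2452] [-8.69 15.85  8.06]
0.074 [0.5627 0.0554 0.2452] [-9.39  1.95  9.17]
0.077 [0.5626 0.0518 0.2452] [-10.26   1.16  10.29]
0.08 [0.5626 0.051  0.2452] [-10.28   7.27   9.73]
0.083 [0.5625 0.048  0.2452] [-9.94  6.42  9.34]
0.086 [0.5623 0.0426 0.2452] [-10.91   1.31  10.55]
```

```bash
python3 - <<'E'
from h import *
for y in np.arange(.046,.0621,.002):
    ctrl.movel([0.5625,y,.245],max_speed=.03); ctrl.pause(.15); s=get_state(); print(round(y,3),np.round(s['tcp_pos'],4),np.round(s['contact_force'],2))
    if s['contact_force'][1]>-1 and s['tcp_pos'][1]>.052: break
ctrl.ungrasp(); ctrl.pause(.3); print(np.round(get_state()['tcp_pos'],4))
ctrl.movel([0.5625,y,.34],max_speed=.15)
ctrl.movep([0.40,0.05,0.42],qdown(np.pi))
im,d,cam=grab('wrist'); cv2.imwrite('pics/w3.png',im); np.savez('w3.npz',im=im,d=d,K=cam[0],D=cam[1],R=cam[2],t=cam[3])
P,uv=cloud(d,cam); 
m=(P[:,2]>.19)&(P[:,2]<.210)&(P[:,0]>.42)&(P[:,0]<.502)&(P[:,1]<.2); Q=P[m]
for y in (-.085,.008,.105):
    k=Q[abs(Q[:,1]-y)<.03]
    if len(k)>20:
        k=k[(k[:,0]>k[:,0].min()+.015)]; a=np.polyfit(k[:,0],k[:,1],1); print('peg',len(k),k[:,0].min()-.015,np.median(k[:,1]),k[:,2].max(),'slope',a[0],'y at .494',np.polyval(a,.494))
hsv=cv2.cvtColor(im,cv2.COLOR_BGR2HSV)[uv[:,1],uv[:,0]]
m=(P[:,2]>.202)&(P[:,2]<.213)&(P[:,0]>.525)&(P[:,1]<.17)&(hsv[:,0]<18)&(hsv[:,1]>100); b=P[m]
print('beam',np.percentile(b,[1,50,99],axis=0).round(4).tolist()); 
for y in np.arange(-.12,.16,.03):
    k=b[abs(b[:,1]-y)<.008]
    if len(k): print(round(y,2),np.percentile(k[:,0],[2,98]).round(4))
E
```

```text
0.046 [0.5624 0.0446 0.2453] [-1.93 -3.6   6.46]
0.048 [0.5625 0.0482 0.2453] [-1.98  0.58  5.96]
0.05 [0.5626 0.051  0.2453] [-0.72  2.32  5.27]
0.052 [0.5626 0.052  0.2453] [-1.36  0.38  4.89]
[0.5625 0.052  0.245 ]
peg 386 0.4250079771619435 -0.085286603343333 0.20995282848165164 slope -0.020070500008665587 y at .494 -0.0861138474826396
peg 335 0.4288403063215318 0.008548448881091748 0.20990709689294706 slope -0.03322532275984166 y at .494 0.007634587421344947
peg 274 0.4312993980340095 0.1022296228811263 0.20660594625190343 slope -0.03649313463089616 y at .494 0.10158170530661118
beam [[0.5251, -0.116, 0.2057], [0.533, 0.0631, 0.2076], [0.5437, 0.1285, 0.2093]]
-0.12 [0.5251 0.536 ]
-0.09 [0.5251 0.5335]
-0.06 [0.5252 0.5395]
-0.03 [0.5382 0.5394]
0.0 [0.5254 0.5416]
0.03 [0.5254 0.5407]
0.06 [0.5252 0.542 ]
0.09 [0.5254 0.5422]
0.12 [0.5254 0.5442]
```

View pics/w3.png

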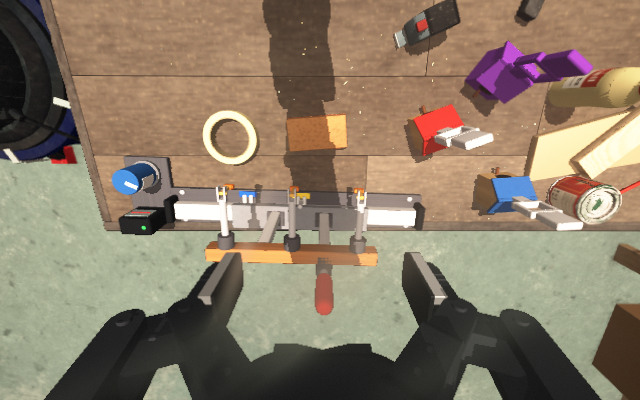

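The carrier appears to be in the loading notch: middle peg y 0.0076 against yellow plate y 0.008. Pegs are at columns 224/292/360. Next I'll fix the peg x position.

```bash
python3 - <<'E'
from h import *
yaw=-.032
for f in ('w1','w3'):
    z=np.load(f+'.npz'); im,d=z['im'],z['d']; cam=(z['K'],z['D'],z['R'],z['t'])
    P,uv=cloud(d,cam); hsv=cv2.cvtColor(im,cv2.COLOR_BGR2HSV)[uv[:,1],uv[:,0]]
    o=(hsv[:,0]>4)&(hsv[:,0]<18)&(hsv[:,1]>130)
    m=o&(P[:,2]>.180)&(P[:,2]<.212)&(P[:,0]>.5)&(P[:,1]<.25)&(P[:,1]>-.15); b=P[m]
    print(f,'beam face', [(round(y,2),np.percentile(b[abs(b[:,1]-y)<.012][:,0],[2,20,50,80,98]).round(4).tolist()) for y in (-.05,.05,.06,.12,.15) if (abs(b[:,1]-y)<.012).sum()>10])
    m=(P[:,2]>.190)&(P[:,2]<.212)&(P[:,0]>.40)&(P[:,1]<.25)&(P[:,0]<.55); Q=P[m]
    for y in ((-.0105,.083,.178) if f=='w1' else (-.0865,.008,.102)):
        k=Q[(abs(Q[:,1]-y)<.009)]; h,e=np.histogram(k[:,0],np.arange(.41,.55,.005)); print(round(y,3),dict(zip(e.round(3).tolist(),h.tolist())))
E
```

```text
w1 beam face [(0.05, [0.5207, 0.5216, 0.5223, 0.5342, 0.5423]), (0.06, [0.5211, 0.522, 0.5248, 0.5348, 0.5413]), (0.12, [0.5264, 0.5269, 0.5274, 0.5282, 0.5289]), (0.15, [0.5251, 0.5277, 0.5326, 0.5391, 0.5446])]
-0.011 {0.41: 0, 0.415: 0, 0.42: 0, 0.425: 20, 0.43: 31, 0.435: 41, 0.44: 27, 0.445: 45, 0.45: 26, 0.455: 28, 0.46: 28, 0.465: 23, 0.47: 25, 0.475: 27, 0.48: 25, 0.485: 23, 0.49: 14, 0.495: 27, 0.5: 34, 0.505: 19, 0.51: 20, 0.515: 21, 0.52: 17, 0.525: 17, 0.53: 17, 0.535: 16, 0.54: 4, 0.545: 0}
0.083 {0.41: 0, 0.415: 0, 0.42: 0, 0.425: 0, 0.43: 19, 0.435: 38, 0.44: 25, 0.445: 34, 0.45: 25, 0.455: 26, 0.46: 24, 0.465: 24, 0.47: 24, 0.475: 21, 0.48: 26, 0.485: 22, 0.49: 20, 0.495: 24, 0.5: 89, 0.505: 37, 0.51: 38, 0.515: 41, 0.52: 24, 0.525: 39, 0.53: 43, 0.535: 38, 0.54: 20, 0.545: 1}
0.178 {0.41: 0, 0.415: 0, 0.42: 0, 0.425: 0, 0.43: 14, 0.435: 22, 0.44: 45, 0.445: 23, 0.45: 43, 0.455: 20, 0.46: 27, 0.465: 28, 0.47: 23, 0.475: 26, 0.48: 25, 0.485: 20, 0.49: 26, 0.495: 23, 0.5: 23, 0.505: 97, 0.51: 35, 0.515: 35, 0.52: 31, 0.525: 30, 0.53: 38, 0.535: 40, 0.54: 36, 0.545: 5}
w
[... 395 characters left out ...]
0.495: 83, 0.5: 38, 0.505: 42, 0.51: 42, 0.515: 33, 0.52: 20, 0.525: 5, 0.53: 0, 0.535: 0, 0.54: 0, 0.545: 0}
0.008 {0.41: 0, 0.415: 0, 0.42: 0, 0.425: 11, 0.43: 16, 0.435: 41, 0.44: 20, 0.445: 35, 0.45: 24, 0.455: 20, 0.46: 24, 0.465: 24, 0.47: 22, 0.475: 24, 0.48: 23, 0.485: 23, 0.49: 21, 0.495: 37, 0.5: 73, 0.505: 37, 0.51: 37, 0.515: 34, 0.52: 32, 0.525: 37, 0.53: 45, 0.535: 33, 0.54: 12, 0.545: 0}
0.102 {0.41: 0, 0.415: 0, 0.42: 0, 0.425: 0, 0.43: 19, 0.435: 32, 0.44: 29, 0.445: 33, 0.45: 26, 0.455: 25, 0.46: 25, 0.465: 25, 0.47: 22, 0.475: 25, 0.48: 20, 0.485: 22, 0.49: 23, 0.495: 24, 0.5: 73, 0.505: 36, 0.51: 39, 0.515: 36, 0.52: 25, 0.525: 37, 0.53: 42, 0.535: 37, 0.54: 31, 0.545: 0}
```

View pics/r1.png

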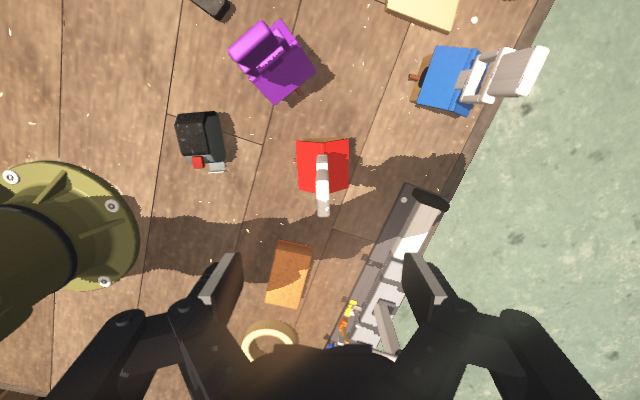

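The red house's tab is centred between the fingers at (322,185), and it is now lifted. Next comes the right peg.

```bash
python3 - <<'E'
from h import *
pre(3)
im,d,cam=grab('side'); cv2.imwrite('pics/s2.png',cv2.resize(im[100:350,250:450],None,fx=3,fy=3,interpolation=cv2.INTER_CUBIC)[:600])
im,d,cam=grab('wrist'); cv2.imwrite('pics/w4.png',im)
P,uv=cloud(d,cam); m=(P[:,2]>.19)&(P[:,2]<.209)&(P[:,0]>.435)&(P[:,0]<.495)
for n,p in PEG.items():
    k=P[m&(abs(P[:,1]-p[1])<.012)]; print(n,len(k),np.median(k,axis=0) if len(k) else '')
E
```

```text
t 23.7 tcp [ 0.3674 -0.0828  0.2324] F [-0.2 -0.3 -2.8] w 0.0115
1 0 
2 2172 [0.46350511 0.00756378 0.20378091]
3 1401 [ 0.46326203 -0.08531183  0.20359465]
```

View pics/w4.png

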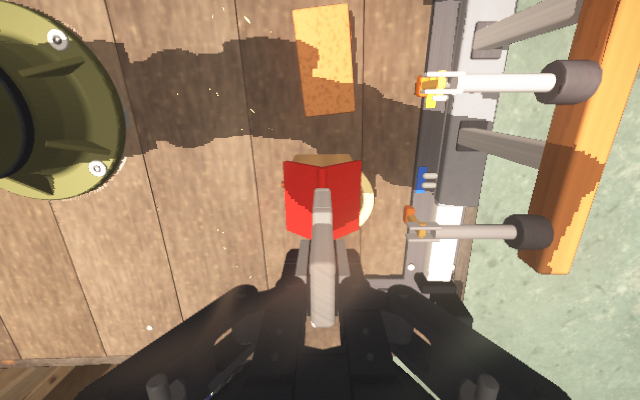

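The red house hangs straight in the grip. Peg 3's nose is at (412,230), in line with it, so I'll insert.

```bash
cat >> h.py <<'E'
def insert(n):
    for x in (-.07,-.05,-.035,-.02,-.01,-.003,.004):
        p=PEG[n]+x*ux; ctrl.movel([*p,.232],max_speed=.05); s=st()
        if np.linalg.norm(np.array(s['contact_force'])[:2])>15: print('STOP'); return False
    return True
E
python3 - <<'E'
from h import *
if insert(3):
    ctrl.pause(.4)
    for z in (.226,.221,.218): ctrl.movel([*(PEG[3]+.004*ux),z],max_speed=.03); st()
im,d,cam=grab('wrist'); cv2.imwrite('pics/w5.png',im)
im,d,cam=grab('side'); cv2.imwrite('pics/s3.png',cv2.resize(im[130:330,260:460],None,fx=3,fy=3,interpolation=cv2.INTER_CUBIC))
E
```

```text
t 24.8 tcp [ 0.4087 -0.0841  0.2319] F [-0.3 -0.6 -2.5] w 0.0113
t 25.4 tcp [ 0.429  -0.0847  0.2318] F [-1.1  0.3 -2.9] w 0.011
t 25.8 tcp [ 0.4442 -0.0852  0.2318] F [-0.  -0.3 -3.1] w 0.0112
t 26.3 tcp [ 0.4592 -0.0857  0.2318] F [ 0.8  0.2 -3.7] w 0.0112
t 26.6 tcp [ 0.4694 -0.086   0.232 ] F [ 0.5  0.3 -3.3] w 0.0109
t 26.9 tcp [ 0.4763 -0.0862  0.232 ] F [-0.1 -0.6 -2.9] w 0.0113
t 27.2 tcp [ 0.4833 -0.0864  0.2319] F [ 0.7  0.4 -3.1] w 0.0112
t 27.9 tcp [ 0.4828 -0.0864  0.2257] F [ 0.5  0.  -3.5] w 0.0117
t 28.3 tcp [ 0.4833 -0.0865  0.2211] F [ 0.7  0.  -0.6] w 0.0109
t 28.5 tcp [ 0.4836 -0.0866  0.2206] F [-6.6  2.1 23.2] w 0.0111
```

View pics/s3.png

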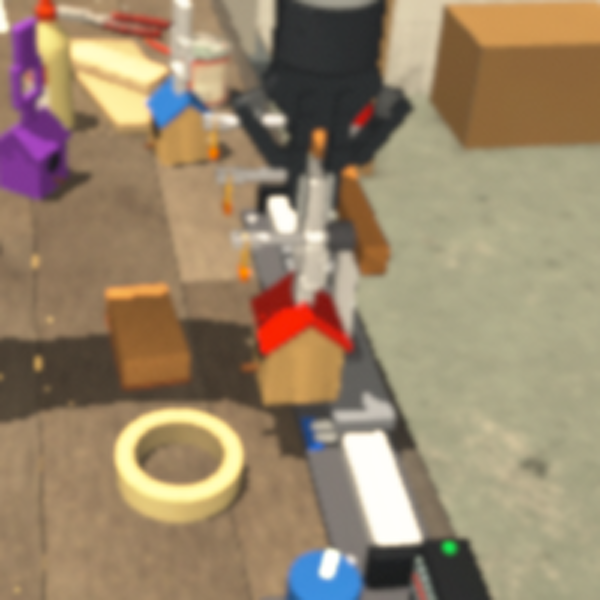

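The side view shows the red house on the right peg with its flap down (orange weight at (243,270)). The peg took the weight at the expected height, so I'll release it and pick the blue house.

```bash
python3 - <<'E'
from h import *
p=PEG[3]+.004*ux
ctrl.movel([*p,.2215],max_speed=.03); ctrl.ungrasp(); st(); ctrl.movel([*p,.33],max_speed=.1)
im,d,cam=grab('side'); cv2.imwrite('pics/s4.png',cv2.resize(im[130:330,260:460],None,fx=3,fy=3,interpolation=cv2.INTER_CUBIC))
ctrl.movel([.40,-.05,.36],max_speed=.2)
pick(np.array([.4852,.4011]),np.radians(5),'pics/b1.png')
E
```

```text
t 29.6 tcp [ 0.483  -0.0864  0.2215] F [-0.3  0.5  0.2] w 0.0853
tab 591 452.9972229003906 412.38983154296875 12.178592681884766 35.45384216308594 normal deg 11.286919593811035 z 0.19625530966890295 bgr [112.  78.  63.]
t 35.5 tcp [0.453  0.4125 0.1602] F [-0.3  0.6  2.6] w 0.0113
t 36.9 tcp [0.4528 0.4121 0.2792] F [-0.2  0.3 -2. ] w 0.0109
```

View pics/s4.png

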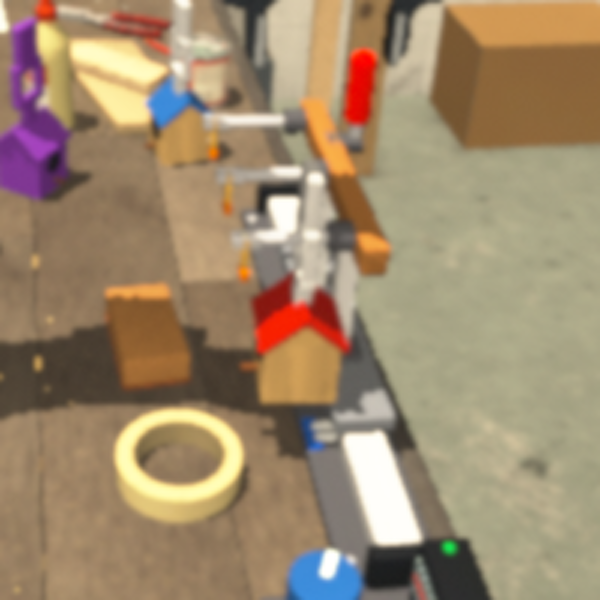

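The red house hangs free with its flap down. The blue house had been knocked about 3 cm, but it was re-measured and gripped. Next is the left peg.

```bash
python3 - <<'E'
from h import *
pre(1)
im,d,cam=grab('wrist'); cv2.imwrite('pics/w6.png',im)
P,uv=cloud(d,cam); m=(P[:,2]>.19)&(P[:,2]<.209)&(P[:,0]>.435)&(P[:,0]<.495)
for n,p in PEG.items():
    k=P[m&(abs(P[:,1]-p[1])<.02)]; 
    if len(k): print(n,len(k),np.median(k,axis=0))
if len(k:=P[m&(abs(P[:,1]-PEG[1][1])<.02)])>300 and abs(np.median(k[:,1])-PEG[1][1]-.0007)<.005:
  if insert(1):
    ctrl.pause(.4)
    for z in (.226,.2215): ctrl.movel([*(PEG[1]+.004*ux),z],max_speed=.03); st()
im,d,cam=grab('side'); cv2.imwrite('pics/s5.png',cv2.resize(im[130:330,260:460],None,fx=3,fy=3,interpolation=cv2.INTER_CUBIC))
E
```

```text
t 39.9 tcp [0.3734 0.1056 0.2323] F [ 0.3 -0.4 -2. ] w 0.0115
1 1394 [0.461694   0.10447059 0.20357592]
2 72 [0.44750114 0.01320413 0.20250365]
t 40.9 tcp [0.4147 0.104  0.2319] F [-0.5 -0.2 -1.8] w 0.0112
t 41.5 tcp [0.435  0.1033 0.2318] F [-1.5 -0.6 -2.7] w 0.0112
t 41.9 tcp [0.4502 0.1029 0.2319] F [ 0.   0.1 -2.5] w 0.0111
t 42.4 tcp [0.4652 0.1024 0.2319] F [-0.2 -0.7 -2.1] w 0.011
t 42.7 tcp [0.4753 0.1021 0.2319] F [ 0.9 -0.1 -3.1] w 0.0115
t 43.0 tcp [0.4823 0.1019 0.2319] F [-0.4 -0.2 -2.4] w 0.0113
t 43.3 tcp [0.4893 0.1017 0.2319] F [-0.4  0.3 -3.4] w 0.0112
t 44.0 tcp [0.4888 0.1017 0.2257] F [-0.6  0.3 -2.8] w 0.0118
t 44.3 tcp [0.4889 0.1017 0.2213] F [-0.4  0.6 -0.9] w 0.011
```

View pics/s5.png

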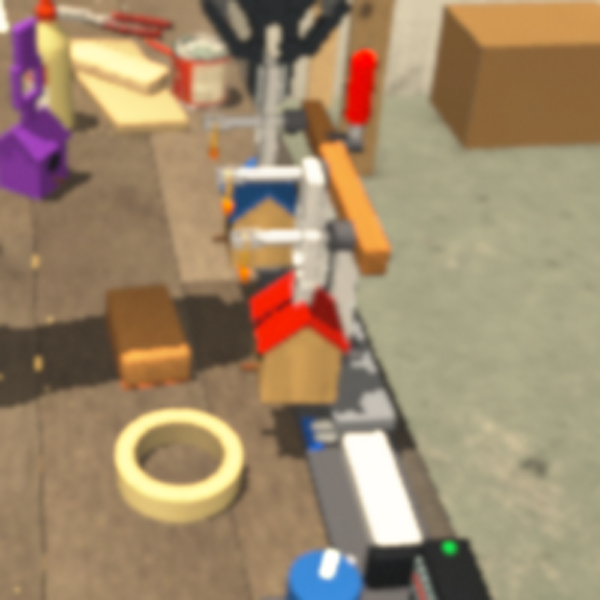

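Both houses are on their pegs and the weight is off the blue one. I'll release it, back off, and check pointer against yellow plate numerically.

```bash
python3 - <<'E'
from h import *
p=PEG[1]+.004*ux
ctrl.ungrasp(); st(); ctrl.movel([*p,.33],max_speed=.1)
ctrl.movel([.42,.05,.36],max_speed=.2); ctrl.movep([.36,.05,.30],qdown(np.pi))
im,d,cam=grab('wrist'); cv2.imwrite('pics/w7.png',im); st()
P,uv=cloud(d,cam); hsv=cv2.cvtColor(im,cv2.COLOR_BGR2HSV)[uv[:,1],uv[:,0]]
def col(lo,hi,name,z0=0,z1=.06,y0=-.06,y1=.07):
    m=np.all((hsv>=lo)&(hsv<=hi),axis=1)&(P[:,2]>z0)&(P[:,2]<z1)&(P[:,0]>.46)&(P[:,1]>y0)&(P[:,1]<y1); Q=P[m]
    if len(Q): print(name,len(Q),uv[m].mean(0).round(),np.percentile(Q,[3,50,97],axis=0).round(4).tolist())
col((22,150,120),(32,255,255),'yellow')
col((0,150,60),(7,255,255),'redptr',-.01,.10)
col((172,150,60),(180,255,255),'redptr',-.01,.10)
m=(P[:,2]>.19)&(P[:,2]<.209)&(P[:,0]>.435)&(P[:,0]<.495)
for n,p in PEG.items():
    k=P[m&(abs(P[:,1]-p[1])<.02)]; 
    if len(k): print(n,len(k),np.median(k,axis=0))
cv2.imwrite('pics/w7c.png',np.hstack([cv2.resize(im[120:400,170:470],(600,560))]))
E
```

```text
t 45.1 tcp [0.489  0.1017 0.2215] F [ 0.3  0.1 -0.1] w 0.0854
t 48.4 tcp [0.3604 0.0502 0.2999] F [ 0.1  0.  -0.5] w 0.0854
yellow 94 [296. 240.] [[0.4959, -0.0095, 0.0131], [0.5007, 0.0058, 0.0146], [0.5077, 0.0228, 0.016]]
1 619 [0.46485261 0.1027046  0.20367597]
2 545 [0.46064849 0.0085363  0.20368968]
3 328 [ 0.44779249 -0.08701078  0.20345285]
```

View pics/w7c.png

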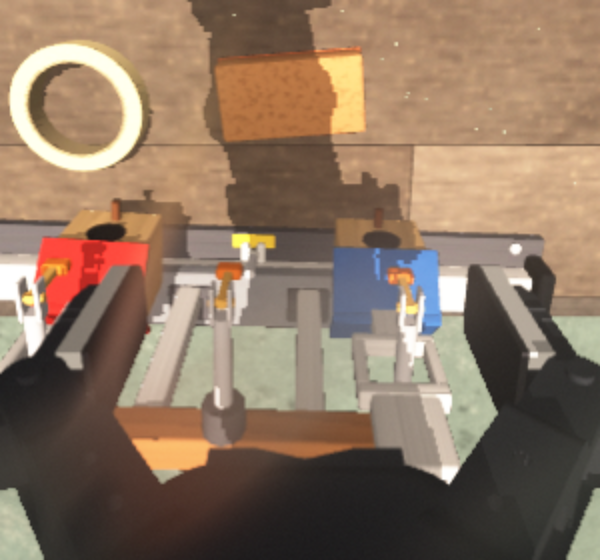

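The yellow plate spans (232–274, 241), centred near y 0.007, which matches the middle peg at y 0.008. Both flaps hang down behind the eyes. Now the drum.

```bash
python3 - <<'E'
from h import *
ctrl.movel([.38,-.10,.38],max_speed=.25); ctrl.movep([.40,-.28,.30],qdown(np.pi))
im,d,cam=grab('wrist'); cv2.imwrite('pics/d1.png',im); st()
P,uv=cloud(d,cam); hsv=cv2.cvtColor(im,cv2.COLOR_BGR2HSV)[uv[:,1],uv[:,0]]
near=np.hypot(P[:,0]-.45,P[:,1]+.30)<.06
blue=(hsv[:,0]>98)&(hsv[:,0]<125)&(hsv[:,1]>130); white=(hsv[:,1]<60)&(hsv[:,2]>130)
top=near&(P[:,2]>.072)&(P[:,2]<.086); T=P[top&(blue|white)]
print('top z',T[:,2].mean(),len(T)); (cx,cy),r=cv2.minEnclosingCircle((T[:,:2]*1000).astype(np.float32)); print('circle',cx,cy,r)
W=P[top&white]; c=np.array([cx,cy])/1000; print('white',len(W),W.mean(0)); 
# line direction
v=cv2.fitLine((W[:,:2]*1000).astype(np.float32),cv2.DIST_HUBER,0,.01,.01).ravel(); print(v)
print('dir from centroid',np.degrees(np.arctan2(*(W.mean(0)[:2]-c)[::-1])),'line',np.degrees(np.arctan2(v[1],v[0])), 'ext',W[:,:2].min(0),W[:,:2].max(0))
sd=P[near&white&(P[:,2]<.07)&(P[:,2]>.03)&(np.hypot(P[:,0]-c[0],P[:,1]-c[1])<.03)]; print('side white',len(sd),sd.mean(0) if len(sd) else '')
S=P[(np.hypot(P[:,0]-.53,P[:,1]+.30)<.07)&(P[:,2]>.055)&(P[:,2]<.1)&(hsv[:,2]<90)&(P[:,0]>.48)]
print('scanner',len(S),np.percentile(S,[2,50,98],axis=0).round(4).tolist(), cv2.minAreaRect((S[S[:,2]>S[:,2].max()-.015][:,:2]*1000).astype(np.float32)))
E
```

```text
t 50.1 tcp [ 0.4009 -0.2779  0.3004] F [-0.1 -0.3 -0.2] w 0.0854
top z 0.07851077702035297 831
circle 454.51318359375 -301.76995849609375 23.668331146240234
white 93 [ 0.45991264 -0.29102808  0.07915181]
[ 3.8449541e-01  9.2312688e-01  4.6019077e+02 -2.9185602e+02]
dir from centroid 63.31338174489183 line 67.38758 ext [ 0.44816478 -0.30275097] [ 0.46789691 -0.27906411]
side white 22 [ 0.45137248 -0.27819892  0.05451621]
scanner 840 [[0.5246, -0.3325, 0.0602], [0.5366, -0.3071, 0.0772], [0.5581, -0.276, 0.0789]] ((541.9107666015625, -303.9666748046875), (58.81267547607422, 35.565391540527344), 89.59699249267578)
```

View pics/d1.png

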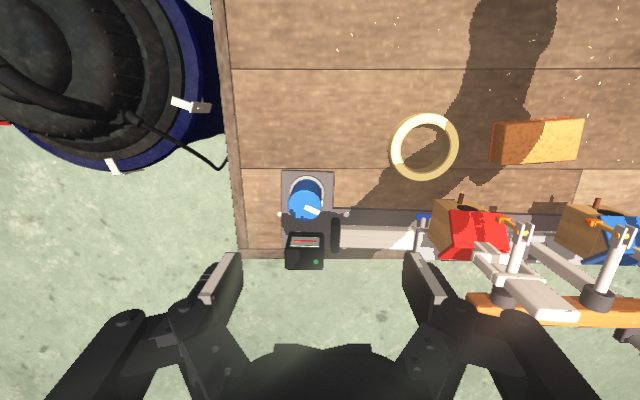

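The drum is at (305,205) with its white line at about 67°, and the scanner bears about −2°. So I grip it and turn it about −68°, starting with the fingers clear of the scanner.

```bash
cat >> h.py <<'E'
def drum_meas():
    im,d,cam=grab('wrist'); P,uv=cloud(d,cam); hsv=cv2.cvtColor(im,cv2.COLOR_BGR2HSV)[uv[:,1],uv[:,0]]
    blue=(hsv[:,0]>98)&(hsv[:,0]<125)&(hsv[:,1]>130); white=(hsv[:,1]<60)&(hsv[:,2]>130)
    top=(np.hypot(P[:,0]-.4545,P[:,1]+.3018)<.026)&(P[:,2]>.074)&(P[:,2]<.086); T=P[top&(blue|white)]
    (cx,cy),r=cv2.minEnclosingCircle((T[:,:2]*1000).astype(np.float32)); c=np.array([cx,cy])/1000; W=P[top&white]
    v=cv2.fitLine((W[:,:2]*1000).astype(np.float32),cv2.DIST_HUBER,0,.01,.01).ravel()
    print('drum',c,r,len(W),'centroid dir',np.degrees(np.arctan2(*(W.mean(0)[:2]-c)[::-1])),'line',np.degrees(np.arctan2(v[1],v[0])))
E
python3 - <<'E'
from h import *
c=[.4545,-.3018]; r=np.radians
print(np.round(get_state()['qpos'],2))
best=None
for y0 in (-112,68):
    a=ctrl.ik([*c,.15],qdown(r(y0))); b=ctrl.ik([*c,.042],qdown(r(y0-34))); e=ctrl.ik([*c,.042],qdown(r(y0-68)))
    print(y0,*[None if q is None else np.round(q,2) for q in (a,b,e)])
E
```

```text
[ 0.29  0.25  0.35  1.73 -0.09  1.18  2.24]
-112 [ 1.07  0.57 -0.83  1.82  0.5   0.98  2.79] [ 0.57  0.61 -0.04  1.94  0.04  0.6   2.67] [ 0.38  0.63  0.25  1.94 -0.25  0.61  2.36]
68 [ 0.1   0.55  0.69  1.83 -0.44  0.91  0.61] [ 0.09  0.73  0.73  1.94 -0.72  0.75  0.28] [ 0.03  0.79  0.87  1.94 -0.84  0.82 -0.2 ]
```

```bash
python3 - <<'E'
from h import *
c=[.4545,-.3018]; r=np.radians
ctrl.movep([*c,.20],qdown(r(68))); ctrl.movel([*c,.042],max_speed=.08); st()
ctrl.close_gripper(30); st()
for k in range(1,7):
    ctrl.movel([*c,.042],frame=qdown(r(68-68*k/6)),max_speed=.05)
s=st(); print(q2R(s['eef_rot'])[:,0])
ctrl.ungrasp(); st(); ctrl.movel([*c,.20],max_speed=.1)
ctrl.movep([.40,-.28,.30],qdown(np.pi)); drum_meas(); st()
E
```

```text
t 53.7 tcp [ 0.4547 -0.3019  0.0423] F [-0.1  0.3  0. ] w 0.0851
t 54.1 tcp [ 0.4558 -0.3024  0.0427] F [ 4.  -0.4  4.9] w 0.0472
t 56.2 tcp [ 0.4558 -0.3025  0.0427] F [ 3.7 -0.9  4.9] w 0.0474
[ 9.99997632e-01 -2.43462077e-04  2.16243380e-03]
t 56.7 tcp [ 0.4542 -0.3017  0.0418] F [-0.4 -0.5 -0.7] w 0.0853
drum [ 0.45452478 -0.3017774 ] 23.533493041992188 84 centroid dir -7.529652208479235 line -6.1140885
t 60.3 tcp [ 0.3998 -0.2801  0.2994] F [-0.5  0.1 -0.3] w 0.0856
```

```bash
python3 - <<'E'
from h import *
c=[.4545,-.3018]; r=np.radians
ctrl.movep([*c,.20],qdown(r(0))); ctrl.movel([*c,.042],max_speed=.1)
ctrl.close_gripper(30); ctrl.movel([*c,.042],frame=qdown(r(4.3)),max_speed=.05); ctrl.ungrasp(); ctrl.movel([*c,.20],max_speed=.1)
ctrl.movep([.38,-.30,.28],qdown(np.pi)); drum_meas()
ctrl.movep([.40,-.24,.26],qdown(np.pi-.3)); drum_meas(); st()
E
```

```text
drum [ 0.45427032 -0.30183322] 23.540678024291992 85 centroid dir -0.9924985827735687 line -4.1141324
drum [ 0.45499545 -0.30173972] 23.820669174194336 99 centroid dir -3.007338651307901 line 2.1634035
t 69.6 tcp [ 0.4    -0.2405  0.2602] F [-0.4  0.8  0.5] w 0.0853
```

The drum sits near −1.5°, facing the scanner at about −1.8°. Now I'll take the loaded carrier to the drying notch, first checking that it is held in the loading notch.

```bash
python3 - <<'E'
from h import *
sl=np.array([-.032,-.9995]); p=np.array([.5555,.0532]); q=qdown(np.pi)
ctrl.movel([.40,-.10,.38],max_speed=.25); ctrl.movep([.50,.03,.40],q); ctrl.movel([*p,.35],max_speed=.15); ctrl.movel([*p,.245],max_speed=.08)
ctrl.close_gripper(40); st()
for e in (-.002,-.004,0,.002,.004,0): ctrl.movel([*(p+e*sl),.245],max_speed=.02); ctrl.pause(.15); print(e,end=' '); st()
E
```

```text
t 74.0 tcp [0.5556 0.0521 0.2453] F [-1.4 -4.6  3.6] w 0.0232
-0.002 t 74.3 tcp [0.5555 0.0524 0.2453] F [-0.9 -7.8  5.2] w 0.0228
-0.004 t 74.8 tcp [0.5556 0.0526 0.2453] F [ -1.2 -13.5   4.7] w 0.0231
0 t 75.2 tcp [0.5556 0.0522 0.2453] F [-2.2 -5.5  5.1] w 0.023
0.002 t 75.7 tcp [0.5555 0.052  0.2453] F [-1.4 -1.5  5.2] w 0.023
0.004 t 76.0 tcp [0.5555 0.0518 0.2453] F [-1.1  4.3  5.5] w 0.0229
0 t 76.5 tcp [0.5556 0.0523 0.2453] F [-2.1 -3.9  6.2] w 0.0229
```

The notch is confirmed: it holds stiffly around handle y 0.052. I'll slide on by 110 mm.

```bash
python3 - <<'E'
from h import *
sl=np.array([-.032,-.9995]); p=np.array([.5555,.0518])
for e in (.008,.012,.02): ctrl.movel([*(p+e*sl),.245],max_speed=.03); ctrl.pause(.1); st()
ctrl.movel([*(p+.088*sl),.245],max_speed=.04); st()
for e in np.arange(.092,.1121,.002):
    ctrl.movel([*(p+e*sl),.245],max_speed=.03); ctrl.pause(.2); print(round(e,3),end=' '); s=st()
    if s['tcp_pos'][1]<.0518-.1065: break
E
```

```text
t 77.1 tcp [0.5555 0.0512 0.2453] F [ 0.  15.   5.5] w 0.0233
t 77.5 tcp [0.5552 0.0402 0.2453] F [-1.7 -2.6  5.9] w 0.0227
t 78.0 tcp [0.5549 0.0324 0.2453] F [-0.6 -1.8  5.4] w 0.0233
t 79.9 tcp [ 0.5528 -0.0352  0.2453] F [-2.2  0.4  5.8] w 0.0226
0.092 t 80.3 tcp [ 0.5526 -0.0396  0.2453] F [-1.9  0.1  6.1] w 0.0231
0.094 t 80.8 tcp [ 0.5525 -0.0413  0.2453] F [-2.1 -0.2  5.3] w 0.0231
0.096 t 81.2 tcp [ 0.5525 -0.0433  0.2453] F [-2.2  0.1  5.7] w 0.0229
0.098 t 81.7 tcp [ 0.5524 -0.0449  0.2453] F [-2.6  2.2  7. ] w 0.0229
0.1 t 82.2 tcp [ 0.5524 -0.0453  0.2453] F [-2.5  4.3  6.8] w 0.0229
0.102 t 82.6 tcp [ 0.5524 -0.0456  0.2453] F [-2.8  8.8  7.2] w 0.0227
0.104 t 83.0 tcp [ 0.5524 -0.0458  0.2453] F [-3.8 13.4  7. ] w 0.023
0.106 t 83.5 tcp [ 0.5524 -0.0459  0.2453] F [-2.8 17.7  8.2] w 0.023
0.108 t 84.0 tcp [ 0.5521 -0.0544  0.2453] F [-3.1  1.6  6.4] w 0.0228
0.11 t 84.4 tcp [ 0.552  -0.0579  0.2453] F [-3.  -1.7  7.1] w 0.0231
```

It is in the drying notch at handle y −0.058, as predicted. I'll release, retreat and verify.

```bash
python3 - <<'E'
from h import *
ctrl.ungrasp(); ctrl.pause(.3); s=st(); x,y,_=s['tcp_pos']
ctrl.movel([x,y,.36],max_speed=.1); ctrl.movel([.45,y,.40],max_speed=.15); ctrl.movep([.37,-.06,.38],qdown(np.pi)); ctrl.pause(.5)
im,d,cam=grab('wrist'); cv2.imwrite('pics/f1.png',im)
P,uv=cloud(d,cam); hsv=cv2.cvtColor(im,cv2.COLOR_BGR2HSV)[uv[:,1],uv[:,0]]
for n,p in PEG.items():
    pp=p+.11*np.array([-.032,-.9995])
    k=P[(P[:,2]>.19)&(P[:,2]<.209)&(P[:,0]>pp[0]-.05)&(P[:,0]<pp[0]+.005)&(abs(P[:,1]-pp[1])<.015)]
    t=P[(P[:,2]>.235)&(P[:,2]<.27)&(abs(P[:,1]-pp[1])<.035)&(abs(P[:,0]-pp[0])<.05)]
    tt=t[t[:,2]>t[:,2].max()-.006] if len(t) else t
    o=(hsv[:,0]<18)&(hsv[:,1]>150)&(P[:,2]>.155)&(P[:,2]<.185)&(P[:,0]<pp[0]-.0)&(P[:,0]>.40)&(abs(P[:,1]-pp[1])<.02)
    f=P[o]
    print(n,'pred',pp.round(4),'peg',len(k),np.median(k,axis=0).round(4) if len(k) else '','tabtop',len(tt),tt.mean(0).round(4) if len(tt) else '','flapweight',len(f),np.median(f,axis=0).round(4) if len(f) else '')
drum_meas()
st()
E
```

```text
t 85.3 tcp [ 0.552  -0.0581  0.245 ] F [-0.8 -0.2  0.7] w 0.0855
1 pred [ 0.4815 -0.0081] peg 323 [ 0.4553 -0.0073  0.2039] tabtop 314 [ 0.4829 -0.0089  0.2578] flapweight 43 [ 0.435  -0.0082  0.174 ]
2 pred [ 0.4785 -0.1021] peg 332 [ 0.453  -0.1014  0.2037] tabtop 0  flapweight 48 [ 0.432  -0.1016  0.174 ]
3 pred [ 0.4755 -0.1962] peg 374 [ 0.4463 -0.1961  0.2034] tabtop 128 [ 0.4752 -0.2058  0.2577] flapweight 58 [ 0.4294 -0.1934  0.1735]
drum [ 0.45459393 -0.30232004] 23.977310180664062 64 centroid dir -8.999468553695289 line 9.404973
t 88.5 tcp [ 0.3701 -0.06    0.38  ] F [-0.6 -0.3 -0.3] w 0.0855
```

```bash
python3 - <<'E'
from h import *
ctrl.movel([.37,-.19,.38],max_speed=.15); ctrl.pause(.5)
im,d,cam=grab('wrist'); P,uv=cloud(d,cam)
for pp in ([.4755,-.1962],[.4815,-.0081]):
    t=P[(P[:,2]>.25)&(P[:,2]<.265)&(np.abs(P[:,:2]-pp)<.04).all(1)]
    if len(t): print(len(t),t[:,2].mean(),cv2.minAreaRect((t[:,:2]*1000).astype(np.float32)))
drum_meas()
E
```

```text
388 0.2567740904907551 ((477.61163330078125, -195.95504760742188), (35.282222747802734, 12.448640823364258), 85.59584045410156)
418 0.2566043872307087 ((483.67388916015625, -9.596723556518555), (36.32333755493164, 12.567314147949219), 87.08291625976562)
drum [ 0.45480081 -0.30222073] 23.602073669433594 59 centroid dir 0.6165931201320904 line -3.8790205
```

Both tabs are centred on their pegs at hanging height, both flaps are down, the drum faces the scanner, and the arm is clear.

```bash
python3 -c "
from h import *
print(ticket.close_job())"
```

```text
the job is handed in; nothing more can be done
None
```

I handed the job in with the blue and red birdhouses (no green one was present) hanging behind fallen flaps on the left and right pegs, the carrier in the drying notch, and the drum's patch within a few degrees of straight at the scanner; the verdict was not reported.

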